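# Unlock the label press and hold its lever at the index

### The job

Unlock the hand press on the library desk: pull the locking cap straight up off its rail, against the spring catches, and stand it upright on the bare worktop beside the press. Then press the lever down until its side pointer is level with the notch of the index clip and keep it there so that the label sets on the cards; the program finishes while the robot is still holding the lever down at the notch. Leave the cards in the press and the things around it where they are.

Things in the scene. Friction and masses are not known exactly. Their poses are not given: they have to be found in the camera images.
- label_press: Grey bench press, fixed, roughly facing the robot. Origin on the worktop under the lever pivot; x to its rear, y to its left, z up. Base plate 12 mm thick, x -150 to +90, y -95 to +95 mm. Lever pivot 110 mm high between cheeks (tops 118 mm). Lever runs 130 mm forward to a black pad, 50 mm back to a tail. The worktop just right of it (x -100 to +40, y -105 to -220 mm) is kept empty.
- rail_top (a point): Centre of the top edge of the rail: an upright steel plate 10 mm (x) x 44 mm (y) at the rear of the press (press x +69 mm), 118 mm high, that carries the locking cap. A sprung steel catch beside each y end of it (35 mm from its middle, top 115 mm) holds the cap down: about 7 to 10 N to pull it up, free after about 7 mm of lift; the sleeve clears the rail after 22 mm.
- lock_cap: Grey plastic cap, 60 to 130 g, upside-down sleeve 22 (x) x 56 (y) x 28 mm over the rail; stops the lever's tail from rising, so the lever jams early. Origin: centre of its open underside, 96 mm high when seated; axes then as the press's. A tongue reaches 29 mm to -x, 15 to 22 mm up. On top a grip fin 16 mm thick (x) x 40 mm long (y), 28 to 57 mm above the origin. Stands stably on its underside.
- press_lever (a joint): Lever angle in rad, 0 = up at rest (forward end raised 0.2 rad above level), grows as the front pad is pressed down, stop at 0.58. A spring returns it; pressing on the pad takes about 2 N at the start to about 11 N at the lowest index position.
- lever_pad (a point): Centre of the upper face of the lever's flat black pad (32 mm fore-aft x 66 mm across); press down here. It moves in an arc of 130 mm radius about the pivot, at rest at about 145 mm height.
- lever_pointer (a point): Tip of the 5 mm steel pointer pin that sticks out of the left end of the lever pad, 62 mm left of the lever's middle, 130 mm from the pivot; at rest at about 136 mm height.
- index_notch (a point): Middle of the mouth of the index clip's notch. Dark C-shaped clip on a round column (press x -130, y +80 mm; top 160 mm high); two 4 mm prongs 14 mm apart, open towards the pointer tip, which passes 2 mm beside the mouth. Set at a different height each time, 80 to 102 mm; leave it there. The pointer is level when its pin lies between the prongs' heights.
- member_cards: Banded stack of plastic member cards, 56 x 87 x 14 mm, loose on the press's bed under the foot; origin at the centre of its underside.
- call_bell: Bystander: chrome desk bell, 82 mm diameter, 62 mm high, loose on the worktop; origin under its centre.
- clip_tin: Bystander: round tin of paper clips, 72 mm diameter, 26 mm high, loose; origin under its centre.
- date_stamp: Bystander: black date stamp, 42 x 62 x 98 mm, standing loose; origin under its centre.
- tape_roll: Bystander: roll of tape lying flat, 96 mm diameter, 25 mm high, loose; origin under its centre.

How it is judged:
By the outcome, as a careful person would: the job done as asked, in the order asked, and still so for the second after the job is handed in, while the arm keeps its last pose, push and grip.
It also fails if it takes over 58 s, if anything falls off the work surface, if the arm or the gripper's body presses on something with over 40 N, if the wrist force passes 120 N, or if a joint passes its speed limit or range.

### The arm

A 7-joint arm with a two-finger parallel gripper is mounted at the origin on a cart in front of the work surface, level with it; the furniture and walls round the work are solid. World frame = base frame: x ahead of the robot, y to its left, z up, the work surface at z = 0. Lengths are in mm, angles in rad, forces in N, time in s.
With the tool pointing down it reaches from about 400 to 875 mm from the base axis. Payload 4.4 kg.
Tool frame: the origin (TCP) lies at the very end of the fingers, on their centre line; the grasp point (between the pads) lies 19 mm behind it; y points along the fingers, z is the direction in which the jaws open and shut, and the axes are right-handed (so a half turn about y gives the same grasp; the last joint's range is limited). The gripper opens to 85 mm and grips with 20 to 120 N. Pads are 22 mm wide; open, the fingers measure 114 mm over their backs; the gripper's body (76 mm by 85 mm) begins 54 mm behind the grasp point. The pads swing forward as they close: fully open they stand 13 mm farther back than shut.
Start: joints at [-1.415, 0.628, 0.038, 1.517, -0.027, 0.996, -0.02], TCP at [142.965, 634.097, 231.313] pointing down, gripper open.
Joint ranges: [-3.06, 3.06], [-0.37, 2.12], [-1.25, 1.32], [0.18, 2.47], [-1.1, 4.24], [0.23, 1.98], [-2.94, 2.94]. Speed limits (rad/s): [2.57, 2.57, 3.14, 3.14, 3.14, 3.14, 3.14].

### API

Orientations are given as [roll, pitch, yaw] about the fixed x, y, z axes, in that order (R = Rz(yaw) Ry(pitch) Rx(roll)).
In Python, from cell import * gives the robot as it stands.
- The arm moves only by the tool apply_moves, never from a script. Its argument "targets" is a list of rows, each a list of 6 numbers: the shift along the tool's x, y, z in units of 40 mm (1.0 is 40 mm), then the turn, a rotation vector about the tool's x, y, z in units of 8 degrees (1.0 is 8 degrees). A call has 1 to 12 rows; each row shifts and turns the commanded pose from where the row before left it, along the tool's axes as they then stand; what a row does not reach is not made up. A row lasts 1/8 s, in which the tool goes at most 62.5 mm and 10.7 degrees, less where a joint would pass 70% of its speed; a pose out of reach is approached as far as the arm can. A call is refused whole if a number of a shift passes 1 or a number of a turn 1, either way. A call with a gripper value outside its range is refused whole. "jaw" is the gripper command: -1 is shut, 1 is fully open, values between are in proportion, set as the call begins (left out, the last holds). The fingers move at their own pace and stop on an object; the grip force is fixed at half the most. Time passes only in rows, so rows that do not move let the fingers close. It gives the time, the measured TCP pose, the force and the opening at its end, in the units of the state.
- read_state(): the state, without advancing time (a new reading comes with each control period).
- get_image(name): name is "scene" or "top"; returns the picture (480x640x3 uint8, red, green, blue); there is no depth.
- calibration(name): a dict with "fx", "fy", "cx", "cy" (pixels), "k1" (the pictures are not rectified: a ray, as slopes to the right and down, at radius r is drawn at 1 + k1 r^2 times it, then the intrinsics apply), "world_from_camera" (4x4, takes a point from camera to world coordinates). Camera axes: x right, y down, z forward; pixel columns grow to the right and rows downward; lengths in mm; the calibration is good to about 2 mm. A picture is of the moment at which its call begins. calibration takes no time and is no camera call.
- finish_job(): hands the job in, once; it reports no verdict.
The state is a dict: "clock": time; "qpos": joint angles; "qd": joint speeds; "tau": joint torques, N m; "eef_pos": TCP position; "tool_rot": TCP orientation; "force": force on the tool from outside, world axes, zero at the start; "torque": the same for the moment, N m; "width": finger opening in mm.
Only numpy, scipy, OpenCV 4.12 (cv2) and the standard library are available. Lean on these libraries where they do the work, as an engineer would, in place of code of your own. Each camera call takes 0.05 s, during which the arm holds its last target. There are 200 camera calls.

## Working session

There is one attempt and no reset: what is moved stays moved. The work goes in short steps, Python scripts to look and compute and a tool call to move; the robot and the scene stay as the last step left them, time stands still between calls to the robot, and variables do not carry over. Pictures are saved under pics/ and viewed, about 8 in all and at most 12, crops included, and the job is handed in when it is done.

Besides the shell and the picture viewer there is one more tool, called after "Emit:" as name([rows], argument=value, ...), one row to a line, values as JSON. apply_moves: Moves the arm, as the interface text tells. Its arguments: {"type":"object","properties":{"targets":{"type":"array"},"jaw":{"type":"number"}},"required":["targets"]}

```bash
mkdir -p pics; ls
python3 - <<'E'
from cell import *
import cv2,numpy as np
np.set_printoptions(precision=4,suppress=True)
s=read_state();print(s)
for n in("scene","top"):
    cv2.imwrite(f"pics/{n}0.png",get_image(n)[:,:,::-1]);print(n,calibration(n))
E
```

```text
pics
{'clock': 0.0, 'qpos': array([-1.4148,  0.6294,  0.0384,  1.5184, -0.027 ,  0.9963, -0.02  ]), 'qd': array([-0.0023,  0.    ,  0.0023,  0.0016, -0.    ,  0.0001,  0.0004]), 'tau': array([ -0.0002, -56.3382,   1.2263, -19.3443,   0.011 ,   0.0105,
         0.    ]), 'eef_pos': array([142.8058, 633.4503, 230.3637]), 'tool_rot': array([-1.5728, -0.    , -0.2217]), 'force': array([-0.9312,  0.1308, -0.0842]), 'torque': array([-0.0079,  0.0284,  0.0148]), 'width': 85.41905234344522}
scene {'fx': 598.279432849845, 'fy': 598.279432849845, 'cx': 323.0393060956784, 'cy': 239.9695494831039, 'k1': -0.11474049747637877, 'world_from_camera': array([[   0.8823,   -0.2013,    0.4254,   47.4716],
       [  -0.4704,   -0.4059,    0.7835, -851.7326],
       [   0.0149,   -0.8915,   -0.4529,  669.9048],
       [   0.    ,    0.    ,    0.    ,    1.    ]])}
top {'fx': 573.9133741059075, 'fy': 573.9133741059075, 'cx': 316.67484315939754, 'cy': 239.22079954291613, 'k1': -0.07717782615201046, 'world_from_camera': array([[  -0.0655,   -0.9766,    0.2049,  256.5315],
       [  -0.9978,    0.0649,   -0.0097,   80.8049],
       [  -0.0038,   -0.2051,   -0.9787, 1553.969 ],
       [   0.    ,    0.    ,    0.    ,    1.    ]])}
```

View pics/scene0.png

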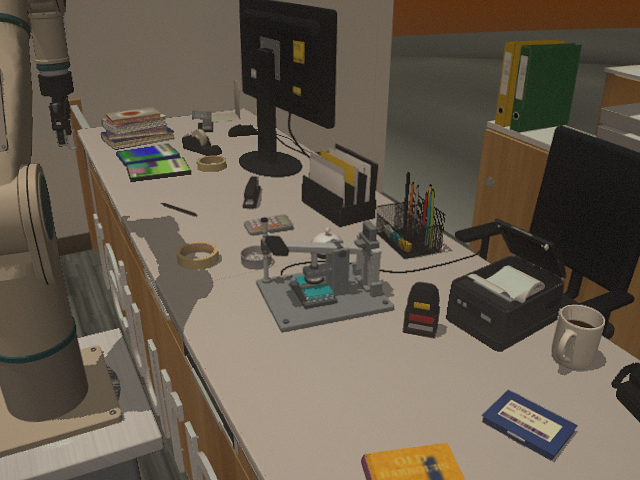

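View pics/top0.png

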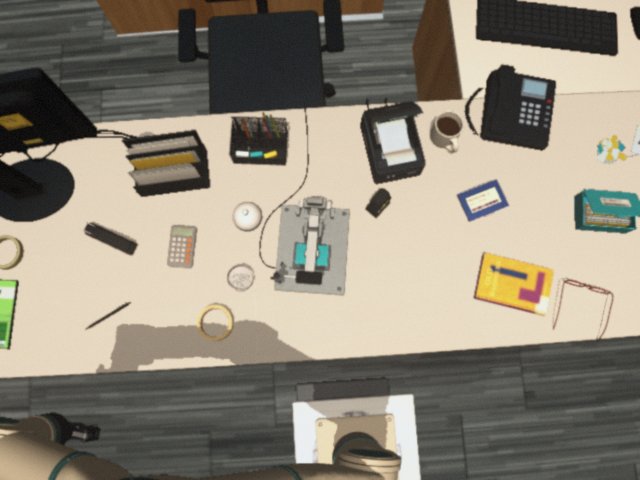

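The scene picture shows the press around (325,280), with the date stamp at (422,310), tin at (255,257) and tape at (197,256). In the top picture the base plate corners are about (283,206), (350,209), (343,294) and (274,290). Next I'll crop both views closer.

```bash
cat > h.py <<'E'
import numpy as np,cv2
from cell import *
np.set_printoptions(precision=3,suppress=True)
def ray(n,u,v):
    c=calibration(n);K=np.array([[c['fx'],0,c['cx']],[0,c['fy'],c['cy']],[0,0,1]])
    p=cv2.undistortPoints(np.array([[[u,v]]],float),K,np.array([c['k1'],0,0,0]))[0,0]
    T=c['world_from_camera'];return T[:3,3],T[:3,:3]@np.array([p[0],p[1],1])
def plane(n,u,v,z):
    o,d=ray(n,u,v);return o+d*(z-o[2])/d[2]
def tri(a,b):  # a=(u,v) scene, b=(u,v) top
    A=np.zeros((3,3));y=np.zeros(3)
    for n,p in(("scene",a),("top",b)):
        o,d=ray(n,*p);d=d/np.linalg.norm(d);M=np.eye(3)-np.outer(d,d);A+=M;y+=M@o
    return np.linalg.solve(A,y)
def proj(n,P):
    c=calibration(n);T=np.linalg.inv(c['world_from_camera']);K=np.array([[c['fx'],0,c['cx']],[0,c['fy'],c['cy']],[0,0,1]])
    return cv2.projectPoints(np.array(P,float).reshape(-1,1,3),cv2.Rodrigues(T[:3,:3])[0],T[:3,3],K,np.array([c['k1'],0,0,0]))[0][:,0]
def crop(n,x,y,w,h,s,name,pts=None):
    im=get_image(n)[:,:,::-1].copy()
    im=cv2.resize(im[y:y+h,x:x+w],None,fx=s,fy=s,interpolation=cv2.INTER_CUBIC)
    if pts is not None:
        for p in proj(n,pts): cv2.circle(im,tuple(int(round(q)) for q in ((p[0]-x+.5)*s,(p[1]-y+.5)*s)),3,(0,0,255),1)
    cv2.imwrite("pics/"+name,im)
E
python3 - <<'E'
from h import *
# base corners, top face z=12; press frame fit
px=[(283.5,206),(350,209),(343.5,294),(274.5,290)]
W=np.array([plane("top",*p,12)[:2] for p in px]);print(W)
M=np.array([[90,95],[90,-95],[-150,-95],[-150,95.]])
A=cv2.estimateAffinePartial2D(M,W)[0]
yaw=np.arctan2(A[1,0],A[0,0]);print(A,yaw,np.hypot(A[0,0],A[1,0]))
R=np.array([[np.cos(yaw),-np.sin(yaw)],[np.sin(yaw),np.cos(yaw)]])
t=W.mean(0)-R@M.mean(0);print(t,W-(M@R.T+t))
def w(x,y,z):return [*(R@[x,y]+t),z]
P=[w(x,y,12) for x,y in M]+[w(69+dx,dy,153) for dx in(-8,8) for dy in(-20,20)]+[w(-130,80,160)]
crop("top",220,180,160,130,5,"top1.png",P)
crop("scene",240,205,165,130,4.8,"scene1.png",P)
E
```

```text
[[679.672 151.412]
 [658.779 -32.399]
 [424.169   3.325]
 [447.201 188.273]]
[[  0.967   0.11  582.157]
 [ -0.11    0.967  69.403]] -0.11318061611776588 0.9736585268487278
[582.264  74.265] [[-2.744 -7.08 ]
 [-2.179 -2.107]
 [ 1.675  6.511]
 [ 3.248  2.676]]
```

View pics/top1.png

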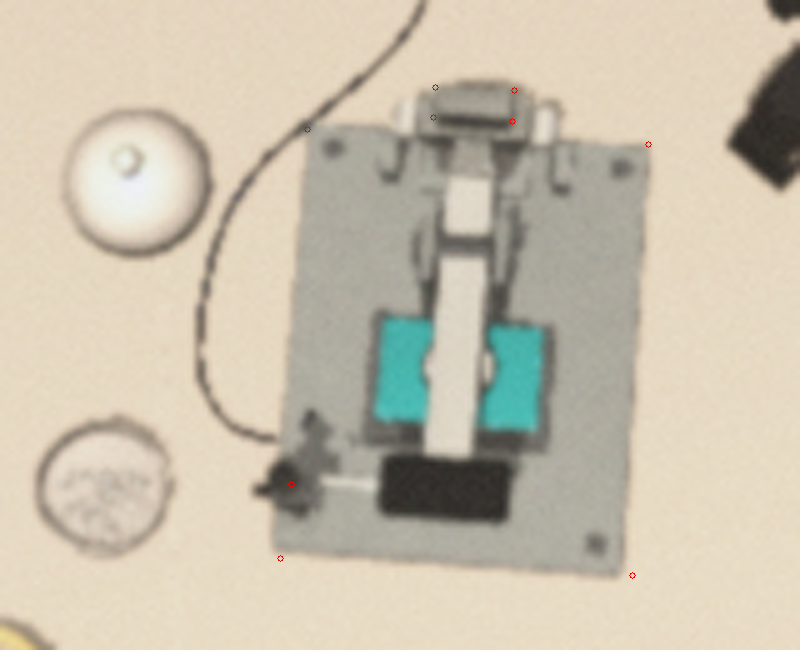

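View pics/scene1.png

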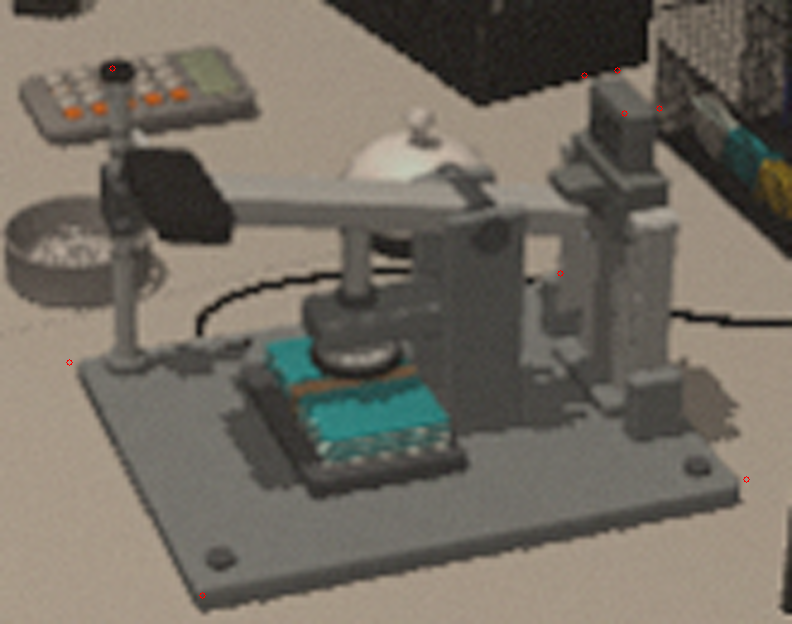

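Run:
```python
from h import *
from scipy.optimize import least_squares
def tp(p):return (p[0]/5+220-.5,p[1]/5+180-.5)
def sc(p):return (p[0]/4.8+240-.5,p[1]/4.8+205-.5)
obs=[("top",tp(p),m) for p,m in [((309,126),(90,95,12)),((650,145),(90,-95,12)),((624,577),(-150,-95,12)),((273,552),(-150,95,12)),((291,480),(-130,80,160))]]
obs+=[("scene",sc(p),m) for p,m in [((200,598),(-150,-95,12)),((740,490),(90,-95,12)),((78,364),(-150,95,12)),((117,69),(-130,80,160)),((631,121),(61,-20,153)),((591,83),(61,20,153))]]
def res(q,full=False):
    c,s=np.cos(q[2]),np.sin(q[2]);r=[]
    for n,p,m in obs:
        P=[c*m[0]-s*m[1]+q[0],s*m[0]+c*m[1]+q[1],m[2]]
        r.append(proj(n,P)[0]-p)
    return np.array(r) if full else np.array(r).ravel()
f=least_squares(res,[582,74,-.113],loss='soft_l1',x_scale=[1,1,.01]);print(f.x);print(res(f.x,1))
q=f.x;np.save("q.npy",q)
c,s=np.cos(q[2]),np.sin(q[2]);w=lambda x,y,z:[c*x-s*y+q[0],s*x+c*y+q[1],z]
print("cap",w(69,0,96),"pad",w(-130,0,120),"notch col",w(-130,80,90),"place",w(-30,-150,0))
```

```text
[582.778  72.111  -0.134]
[[ 1.093 -0.364]
 [ 1.083  0.288]
 [ 1.246 -0.019]
 [ 1.137  0.194]
 [-0.205 -0.226]
 [-0.415 -0.794]
 [ 1.674 -1.245]
 [-0.657 -0.878]
 [-0.001 -0.51 ]
 [-0.565 -0.944]
 [-0.336 -1.125]]
cap [np.float64(651.1596384475763), np.float64(62.892006040276335), 96] pad [np.float64(453.94383585166315), np.float64(89.4801087640476), 120] notch col [np.float64(464.632520363732), np.float64(168.7628434759725), 90] place [np.float64(533.0059707814402), np.float64(-72.53587446089765), 0]
```

```bash
cat >> h.py <<'E'
from scipy.spatial.transform import Rotation as Ro
q=np.load("q.npy")
def w(x,y,z):
    c,s=np.cos(q[2]),np.sin(q[2]);return np.array([c*x-s*y+q[0],s*x+c*y+q[1],z])
def p(P):
    c,s=np.cos(q[2]),np.sin(q[2]);d=np.array(P)[:2]-q[:2];return np.array([c*d[0]+s*d[1],-s*d[0]+c*d[1],P[2]])
def pose():
    s=read_state();return s['eef_pos'],Ro.from_euler('xyz',s['tool_rot'])
def plan(tgt,yaw,n,start=None,dec=2):
    P,R=start or pose();G=Ro.from_euler('xyz',[-np.pi/2,0,yaw]);P0=P.copy();rv=(R.inv()*G).as_rotvec();R0=R;rows=[]
    for i in range(1,n+1):
        Rt=R0*Ro.from_rotvec(rv*i/n);Pt=P0+(np.array(tgt)-P0)*i/n
        a=np.r_[R.inv().apply(Pt-P)/40,np.degrees((R.inv()*Rt).as_rotvec())/8].round(dec)+0
        rows.append(a.tolist());P=P+R.apply(a[:3]*40);R=R*Ro.from_rotvec(np.radians(a[3:]*8))
    print(rows,"end",P,R.as_euler('xyz'));return P,R
YAW=q[2]-np.pi/2
E
python3 - <<'E'
from h import *
print(YAW,w(69,0,230))
s=plan(w(69,0,210),YAW,20)
E
```

```text
-1.704805624000878 [651.16   62.892 230.   ]
[[0.78, 0.03, -0.56, 0.0, 0.53, 0.0], [0.81, 0.02, -0.49, 0.0, 0.53, 0.0], [0.85, 0.03, -0.44, 0.0, 0.53, 0.0], [0.88, 0.03, -0.37, 0.0, 0.53, 0.0], [0.91, 0.02, -0.31, 0.0, 0.54, 0.0], [0.92, 0.03, -0.23, 0.0, 0.53, 0.0], [0.94, 0.03, -0.17, 0.0, 0.53, 0.0], [0.95, 0.02, -0.1, 0.0, 0.53, 0.0], [0.96, 0.03, -0.02, 0.0, 0.53, 0.0], [0.95, 0.03, 0.04, 0.0, 0.53, 0.0], [0.95, 0.02, 0.12, 0.0, 0.53, 0.0], [0.94, 0.03, 0.18, 0.0, 0.53, 0.0], [0.92, 0.03, 0.25, 0.0, 0.53, 0.01], [0.9, 0.02, 0.32, 0.0, 0.53, 0.0], [0.88, 0.03, 0.39, 0.0, 0.54, 0.0], [0.84, 0.02, 0.45, 0.0, 0.53, 0.0], [0.8, 0.03, 0.51, 0.0, 0.53, 0.0], [0.77, 0.02, 0.57, 0.01, 0.53, 0.0], [0.72, 0.03, 0.63, 0.0, 0.53, 0.0], [0.68, 0.02, 0.68, 0.0, 0.53, 0.0]] end [651.349  62.77  210.166] [-1.57   0.    -1.705]
```

Emit:
apply_moves([
  [0.78,0.03,-0.56,0,0.53,0],
  [0.81,0.02,-0.49,0,0.53,0],
  [0.85,0.03,-0.44,0,0.53,0],
  [0.88,0.03,-0.37,0,0.53,0],
  [0.91,0.02,-0.31,0,0.54,0],
  [0.92,0.03,-0.23,0,0.53,0],
  [0.94,0.03,-0.17,0,0.53,0],
  [0.95,0.02,-0.1,0,0.53,0],
  [0.96,0.03,-0.02,0,0.53,0],
  [0.95,0.03,0.04,0,0.53,0],
], jaw=0.1)

```text
clock: 1.45
eef_pos: [397.7, 347.8, 220.5]
tool_rot: [-1.571, 0.0, -0.966]
force: [-0.2, 0.3, -0.0]
width: 47.3
```

Emit:
apply_moves([
  [0.95,0.02,0.12,0,0.53,0],
  [0.94,0.03,0.18,0,0.53,0],
  [0.92,0.03,0.25,0,0.53,0],
  [0.9,0.02,0.32,0,0.53,0],
  [0.88,0.03,0.39,0,0.54,0],
  [0.84,0.02,0.45,0,0.53,0],
  [0.8,0.03,0.51,0,0.53,0],
  [0.77,0.02,0.57,0,0.53,0],
  [0.72,0.03,0.63,0,0.53,0],
  [0.68,0.02,0.68,0,0.53,0],
  [0,0,0,0,0,0],
  [0,0,0,0,0,0],
])

```text
clock: 2.95
eef_pos: [650.8, 63.9, 210.0]
tool_rot: [-1.572, 0.001, -1.704]
force: [-0.2, 0.8, 0.4]
width: 46.9
```

Run:
```python
from h import *
s=read_state();print(s['clock'],s['eef_pos'],s['tool_rot'],s['width'],s['force'],s['qpos'])
print(p(s['eef_pos']))
P=[w(69+dx,dy,153) for dx in(-8,8) for dy in(-20,20)]+[s['eef_pos']]
crop("scene",320,170,110,120,5,"s2.png",P)
print(proj("scene",P),proj("top",P))
plan(w(69,0,160),YAW,2)
```

```text
2.95 [650.838  63.939 210.001] [-1.572  0.001 -1.704] 46.900459825665834 [-0.189  0.781  0.385] [-0.387  0.693  0.433  1.535 -0.328  0.988  0.007]
[ 68.542   0.995 210.001]
[[370.394 228.764]
 [362.289 220.667]
 [377.691 227.65 ]
 [369.426 219.617]
 [370.912 197.93 ]] [[323.323 203.588]
 [307.54  202.56 ]
 [323.74  197.506]
 [307.994 196.483]
 [315.096 193.821]]
[[0.02, 0.63, 0.01, 0.0, 0.01, 0.0], [0.02, 0.62, 0.01, 0.01, 0.0, -0.01]] end [651.253  62.96  160.143] [-1.571 -0.    -1.704]
```

View pics/s2.png

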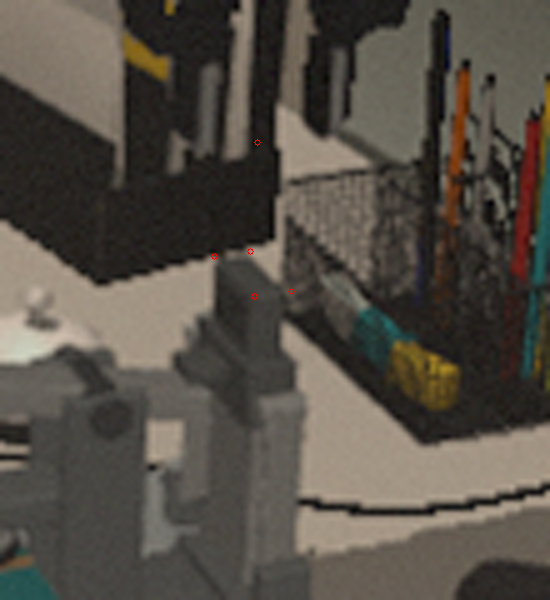

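The fin top sits about 2 px below and right of the prediction, at crop (215–280, 250–300). The gripper isn't where I expected it, so I'll take the full view.

Run:
```python
from h import *
a=get_image("scene");b=get_image("top")
im=np.hstack([cv2.resize(a,(400,300)),cv2.resize(b,(400,300))]);z=np.hstack([cv2.resize(a[150:300,270:470],(400,300),interpolation=2),cv2.resize(b[120:270,220:420],(400,300),interpolation=2)])
cv2.imwrite("pics/c3.png",np.vstack([im,z])[:,:,::-1])
print(read_state()['clock'])
```

```text
3.1
```

View pics/c3.png

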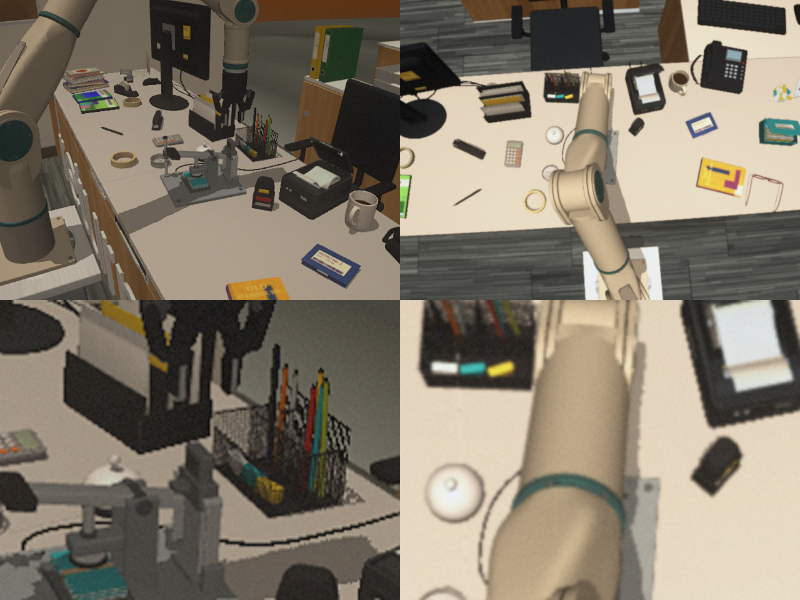

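Emit:
apply_moves([
  [0.02,0.6,0.01,0,0,0],
  [0.01,0.6,0,0,0,0],
  [0,0.4,0,0,0,0],
  [0,0.3,0,0,0,0],
  [0,0.12,0,0,0,0],
  [0,0,0,0,0,0],
  [0,0,0,0,0,0],
])

```text
clock: 3.98
eef_pos: [652.2, 61.9, 130.4]
tool_rot: [-1.57, 0.0, -1.705]
force: [-0.3, 1.2, 0.5]
width: 46.8
```

Emit:
apply_moves([
  [0,0,0,0,0,0],
  [0,0,0,0,0,0],
  [0,0,0,0,0,0],
  [0,0,0,0,0,0],
  [0,0,0,0,0,0],
  [0,0,0,0,0,0],
], jaw=-1)

```text
clock: 4.72
eef_pos: [652.0, 61.9, 130.2]
tool_rot: [-1.57, 0.0, -1.705]
force: [-0.3, 0.8, 5.3]
width: 14.9
```

Run:
```python
from h import *
s=read_state();print(s['clock'],p(s['eef_pos']),s['tool_rot'],s['width'],s['force'],s['torque'])
```

```text
4.725 [ 70.011  -0.838 130.22 ] [-1.57   0.    -1.705] 14.90089906956598 [-0.342  0.784  5.304] [ 0.072  0.132 -0.035]
```

Emit:
apply_moves([
  [0,-0.1,0,0,0,0],
  [0,-0.1,0,0,0,0],
  [0,-0.1,0,0,0,0],
  [0,-0.15,0,0,0,0],
  [0,-0.2,0,0,0,0],
  [0,-0.3,0,0,0,0],
  [0,-0.4,0,0,0,0],
  [0,-0.4,0,0,0,0],
  [0,0,0,0,0,0],
  [0,0,0,0,0,0],
])

```text
clock: 5.98
eef_pos: [651.4, 62.1, 199.5]
tool_rot: [-1.571, 0.0, -1.705]
force: [-0.0, -0.7, -1.0]
width: 15.4
```

Run:
```python
from h import *
s=read_state();print(s['clock'],p(s['eef_pos']),s['tool_rot'],s['width'],s['force'],s['torque'])
crop("scene",300,150,160,125,5,"s4.png")
plan(w(-30,-160,190),YAW,8)
```

```text
5.975 [ 69.345  -0.788 199.538] [-1.571  0.    -1.705] 15.381312744778521 [-0.021 -0.732 -0.959] [ 0.017 -0.024  0.023]
[[0.5, 0.03, -0.31, 0.0, 0.0, 0.0], [0.49, 0.03, -0.31, 0.0, 0.0, 0.0], [0.5, 0.03, -0.31, 0.0, 0.0, 0.0], [0.5, 0.03, -0.31, 0.0, 0.0, 0.0], [0.5, 0.02, -0.31, 0.01, 0.0, 0.0], [0.49, 0.03, -0.31, 0.0, 0.0, 0.0], [0.5, 0.03, -0.31, 0.0, 0.0, 0.0], [0.5, 0.03, -0.31, 0.0, 0.0, 0.0]] end [531.66  -82.499 190.026] [-1.571 -0.    -1.705]
```

View pics/s4.png

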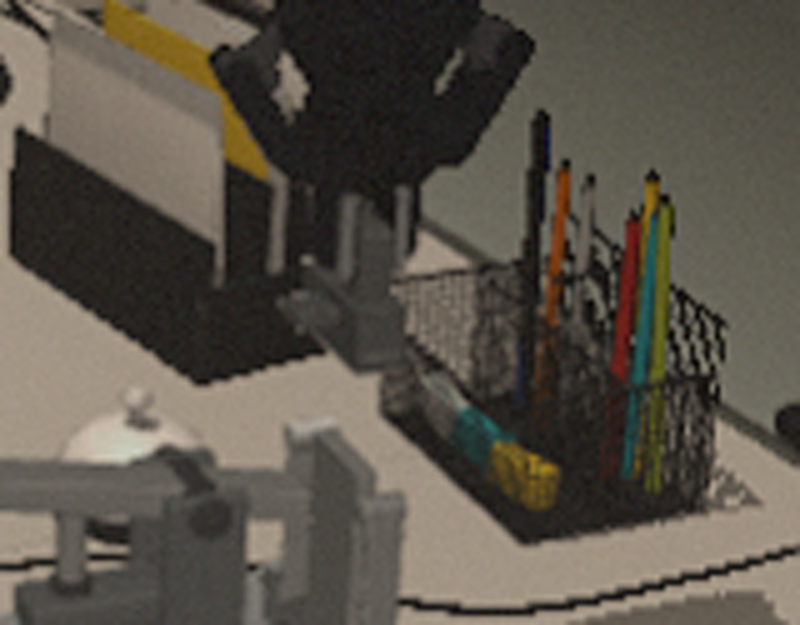

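The cap hangs upright in the grip at (370,300) in the crop, clear of the bare rail at (330,440).

Emit:
apply_moves([
  [0.5,0.03,-0.31,0,0,0],
  [0.5,0.03,-0.31,0,0,0],
  [0.5,0.03,-0.31,0,0,0],
  [0.5,0.03,-0.31,0,0,0],
  [0.5,0.03,-0.31,0,0,0],
  [0.5,0.03,-0.31,0,0,0],
  [0.5,0.03,-0.31,0,0,0],
  [0.5,0.03,-0.31,0,0,0],
  [0,0,0,0,0,0],
])

```text
clock: 7.15
eef_pos: [530.5, -85.3, 190.0]
tool_rot: [-1.572, -0.001, -1.708]
force: [0.6, -0.5, -0.3]
width: 14.8
```

Emit:
apply_moves([
  [0,0.8,0,0,0,0],
  [0,0.8,0,0,0,0],
  [0,0.8,0,0,0,0],
  [0,0.6,0,0,0,0],
  [0,0.4,0,0,0,0],
  [0,0.2,0,0,0,0],
  [0,0,0,0,0,0],
  [0,0,0,0,0,0],
])

```text
clock: 8.15
eef_pos: [532.7, -83.5, 46.8]
tool_rot: [-1.569, 0.0, -1.705]
force: [0.6, 0.3, -1.0]
width: 15.1
```

Run:
```python
from h import *
s=read_state();print(s['clock'],p(s['eef_pos']),s['tool_rot'],s['width'],s['force'],s['torque'])
```

```text
8.15 [ -28.85  -160.864   46.81 ] [-1.569  0.    -1.705] 15.054954461964895 [ 0.563  0.251 -1.044] [-0.03   0.012  0.009]
```

Emit:
apply_moves([
  [0,0.15,0,0,0,0],
  [0,0.08,0,0,0,0],
  [0,0.04,0,0,0,0],
  [0,0.02,0,0,0,0],
  [0,0,0,0,0,0],
])

```text
clock: 8.78
eef_pos: [532.0, -83.4, 34.5]
tool_rot: [-1.571, -0.0, -1.705]
force: [0.1, 0.3, -1.6]
width: 14.8
```

Emit:
apply_moves([
  [0,0.03,0,0,0,0],
  [0,0,0,0,0,0],
  [0,0,0,0,0,0],
])

```text
clock: 9.15
eef_pos: [532.2, -83.4, 34.2]
tool_rot: [-1.57, 0.0, -1.705]
force: [-1.7, -0.6, 7.0]
width: 14.6
```

Emit:
apply_moves([
  [0,0.03,0,0,0,0],
  [0,0,0,0,0,0],
  [0,0,0,0,0,0],
])

```text
clock: 9.52
eef_pos: [532.1, -83.5, 34.1]
tool_rot: [-1.57, 0.001, -1.705]
force: [-4.1, 0.4, 18.6]
width: 15.0
```

Emit:
apply_moves([
  [0,-0.03,0,0,0,0],
  [0,0,0,0,0,0],
])

```text
clock: 9.78
eef_pos: [532.2, -83.4, 34.2]
tool_rot: [-1.57, 0.0, -1.705]
force: [-1.3, 0.1, 9.6]
width: 14.6
```

Emit:
apply_moves([
  [0,0,0,0,0,0],
  [0,0,0,0,0,0],
  [0,0,0,0,0,0],
  [0,0,0,0,0,0],
], jaw=0)

```text
clock: 10.28
eef_pos: [532.0, -83.4, 33.1]
tool_rot: [-1.571, -0.0, -1.705]
force: [0.7, 0.8, -0.2]
width: 42.4
```

Emit:
apply_moves([
  [0,-0.2,0,0,0,0],
  [0,-0.4,0,0,0,0],
  [0,-0.8,0,0,0,0],
  [0,-1,0,0,0,0],
  [0,-1,0,0,0,0],
  [0,-0.8,0,0,0,0],
  [0,0,0,0,0,0],
])

```text
clock: 11.15
eef_pos: [533.8, -83.9, 204.8]
tool_rot: [-1.564, 0.0, -1.705]
force: [-0.2, -0.4, -0.4]
width: 42.4
```

Run:
```python
from h import *
s=read_state();print(s['clock'],p(s['eef_pos']),s['tool_rot'],s['width'],s['force'],s['torque'])
crop("scene",230,190,200,160,4,"s5.png",[w(-130,80,160),w(-130,80,80),w(-130,80,102),w(-127,62,136)])
plan(w(-124,0,185),YAW,6)
```

```text
11.15 [ -27.724 -161.114  204.83 ] [-1.564  0.    -1.705] 42.38806360764287 [-0.222 -0.374 -0.373] [-0.015  0.024  0.004]
[[-0.67, 0.07, -0.4, 0.0, 0.0, 0.0], [-0.67, 0.08, -0.39, -0.01, 0.0, 0.0], [-0.67, 0.07, -0.4, 0.0, 0.0, 0.0], [-0.67, 0.08, -0.4, -0.01, 0.0, 0.0], [-0.67, 0.08, -0.39, 0.0, 0.0, 0.0], [-0.67, 0.07, -0.4, 0.0, 0.0, 0.0]] end [459.82   88.657 185.047] [-1.57   0.001 -1.705]
```

View pics/s5.png

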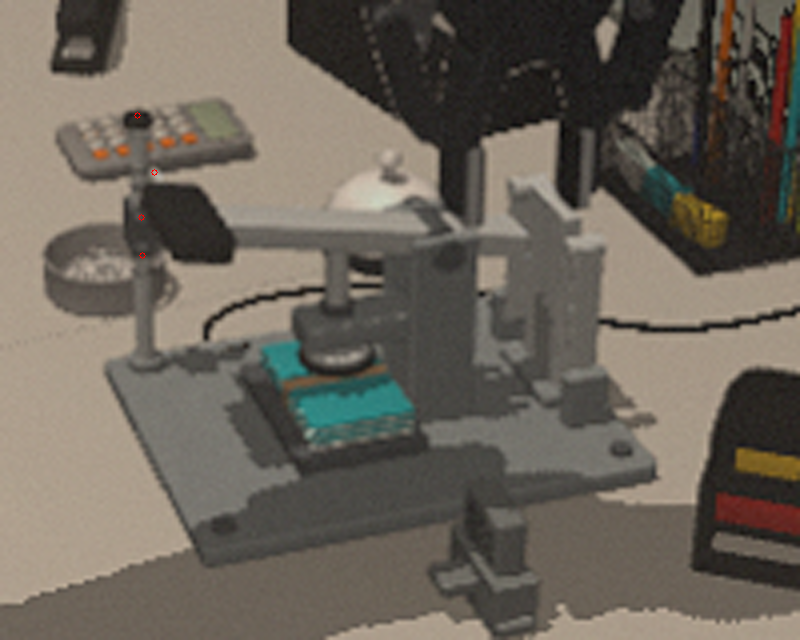

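The cap stands upright on the worktop at crop (495,560). The index clip spans crop rows 195–248, so its height is about 97 mm. On to the pad.

Emit:
apply_moves([
  [-0.67,0.07,-0.4,0,0,0],
  [-0.67,0.08,-0.39,0,0,0],
  [-0.67,0.07,-0.4,0,0,0],
  [-0.67,0.08,-0.4,0,0,0],
  [-0.67,0.08,-0.39,0,0,0],
  [-0.67,0.07,-0.4,0,0,0],
  [0,0,0,0,0,0],
  [0,0,0,0,0,0],
], jaw=-1)

```text
clock: 12.2
eef_pos: [459.1, 88.0, 183.0]
tool_rot: [-1.571, -0.001, -1.705]
force: [-0.5, -0.5, -0.2]
width: -0.1
```

Emit:
apply_moves([
  [0,0.4,0,0,0,0],
  [0,0.3,0,0,0,0],
  [0,0.15,0,0,0,0],
  [0,0.1,0,0,0,0],
  [0,0.1,0,0,0,0],
  [0,0,0,0,0,0],
])

```text
clock: 12.95
eef_pos: [459.1, 88.5, 141.3]
tool_rot: [-1.571, -0.0, -1.705]
force: [-1.2, -0.8, 1.4]
width: -0.3
```

Run:
```python
from h import *
s=read_state();print(s['clock'],p(s['eef_pos']),s['tool_rot'],s['width'],s['force'],s['torque'])
```

```text
12.95 [-124.776   -0.272  141.266] [-1.571 -0.    -1.705] -0.3406127412755194 [-1.2   -0.844  1.385] [-0.155  0.158  0.018]
```

Emit:
apply_moves([
  [0,0.1,0,0,0,0],
  [0,0.1,0,0,0,0],
  [0,0.1,0,0,0,0],
  [0,0.1,0,0,0,0],
  [0,0.1,0,0,0,0],
  [0,0.1,0,0,0,0],
  [0,0.1,0,0,0,0],
  [0,0.05,0,0,0,0],
  [0,0,0,0,0,0],
  [0,0,0,0,0,0],
])

```text
clock: 14.2
eef_pos: [458.3, 88.9, 111.2]
tool_rot: [-1.573, 0.0, -1.704]
force: [-4.1, 1.1, 7.1]
width: -0.3
```

Run:
```python
from h import *
s=read_state();print(s['clock'],p(s['eef_pos']),s['tool_rot'],s['width'],s['force'],s['torque'])
P=[w(-130,62,z) for z in(90,97,104)];print(proj("scene",P))
a=get_image("scene")[205:285,235:315];cv2.imwrite("pics/s6.png",cv2.resize(a,(600,600),interpolation=cv2.INTER_CUBIC)[:,:,::-1])
```

```text
14.2 [-125.629   -0.012  111.151] [-1.573  0.    -1.704] -0.3139105445713322 [-4.07   1.121  7.1  ] [ 0.231  0.941 -0.016]
[[267.218 252.877]
 [267.123 249.857]
 [267.028 246.822]]
```

View pics/s6.png

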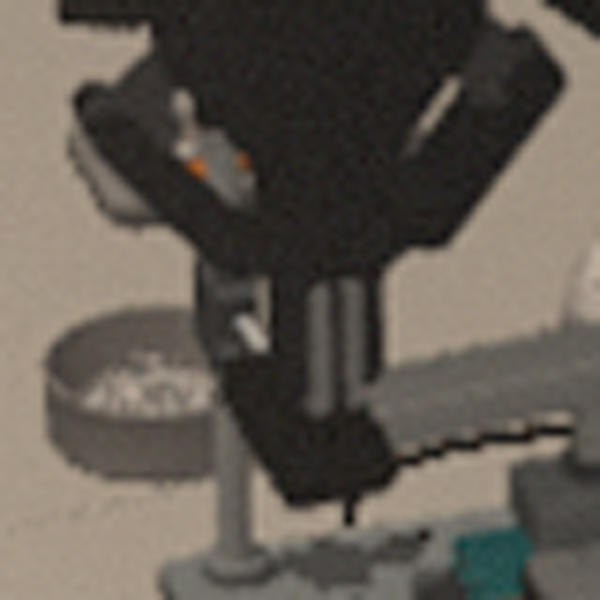

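Run:
```python
from h import *
a=np.mean([get_image("scene")[236:261,258:288].astype(float) for _ in range(8)],0)
b=np.clip(255*(a/170)**.5,0,255).astype(np.uint8)
cv2.imwrite("pics/s7.png",cv2.resize(b,(750,625),interpolation=cv2.INTER_CUBIC)[:,:,::-1][:600])
g=a.mean(2).round().astype(int)
print("cols 260..272");[print(236+i,g[i,2:15]) for i in range(25)]
for z in(84,90,97,104,110):print(z,proj("scene",[w(-130,62,z),w(-130,80,z)]).ravel())
```

```text
cols 260..272
236 [33 37 37 38 37 38 36 37 36 37 37 36 36]
237 [74 35 36 38 39 37 37 37 37 37 37 35 37]
238 [120  60  36  37  38  38  39  37  37  37  37  35  37]
239 [134  72  47  38  37  37  38  38  36  37  37  37  35]
240 [127  59  65  48  36  37  37  36  36  36  37  36  34]
241 [125  52  75  66  48  39  35  40  47  48  45  37  35]
242 [127  46  64  69  55  51  51  56  59  77  80  34  36]
243 [126  44  52  65  73  71  73  73  75 100  98  32  36]
244 [128  44  48  60  74  72  68  65  66  97  99  31  34]
245 [119  43  49  53  56  56  52  47  42  88 102  32  35]
246 [ 96  49  49  53  48  48  45  49  48  88 103  31  37]
247 [ 81  51  50  51  49  47  84 128 112  93 101  29  36]
248 [ 83  54  50  52  49  47  84 144 157 124  84  29  35]
249 [ 85  59  48  51  49  47  51 109 162 152  94  38  36]
250 [ 91  74  47  54  58  58  53  79 130 156 125  39  35]
251 [ 96  85  57  56  69  75  66  47  79 116  98  32  36]
252 [93 92 75 53 63 64 53 35 46 52 42 36 37]
253 [91 94 82 50 45 36 34 34 32 33 34 34 37]
254 [123 117 102  69  52  32  35  36  33  36  35  35  35]
255 [137 141 132 101  62  34  33  36  36  36  35  35  35]
256 [140 147 142 114  57  31  33  35  34  35  37  36  38]
257 [130 155 135  91  66  31  35  35  34  35  33  35  35]
258 [138 158 136  91  67  42  33  34  35  35  36  35  34]
259 [128 128 112  96  90  69  30  33  35  35  35  33  34]
260 [ 89  87  77  87 105  83  41  34  34  34  37  36  36]
84 [267.299 255.452 264.959 251.548]
90 [267.218 252.877 264.874 248.996]
97 [267.123 249.857 264.775 246.003]
104 [267.028 246.822 264.675 242.995]
110 [266.946 244.207 264.59  240.404]
```

View pics/s7.png

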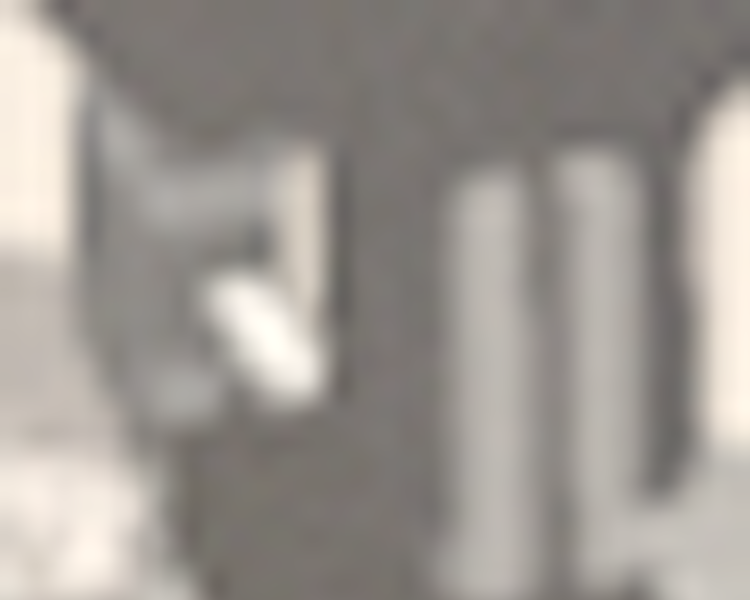

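The clip's two lit prong ends sit at rows 243.5 and 251.1, with the middle at about 247.3. Corrected for the 2 mm gap, the level row is 247.75. The pin tip's axis is at about row 247.5, so it is within about 1 mm of the notch middle, and the tolerance is ±4.5 mm. I'll hold for 3 s and check again.

Emit:
apply_moves([
  [0,0,0,0,0,0],
  [0,0,0,0,0,0],
  [0,0,0,0,0,0],
  [0,0,0,0,0,0],
  [0,0,0,0,0,0],
  [0,0,0,0,0,0],
  [0,0,0,0,0,0],
  [0,0,0,0,0,0],
  [0,0,0,0,0,0],
  [0,0,0,0,0,0],
  [0,0,0,0,0,0],
  [0,0,0,0,0,0],
])

```text
clock: 16.15
eef_pos: [458.3, 88.9, 111.2]
tool_rot: [-1.573, 0.0, -1.704]
force: [-4.4, 0.9, 6.4]
width: 0.1
```

Emit:
apply_moves([
  [0,0,0,0,0,0],
  [0,0,0,0,0,0],
  [0,0,0,0,0,0],
  [0,0,0,0,0,0],
  [0,0,0,0,0,0],
  [0,0,0,0,0,0],
  [0,0,0,0,0,0],
  [0,0,0,0,0,0],
  [0,0,0,0,0,0],
  [0,0,0,0,0,0],
  [0,0,0,0,0,0],
  [0,0,0,0,0,0],
])

```text
clock: 17.65
eef_pos: [458.2, 88.9, 111.2]
tool_rot: [-1.573, 0.0, -1.704]
force: [-5.0, 1.4, 6.4]
width: -0.1
```

Run:
```python
from h import *
s=read_state();print(s['clock'],p(s['eef_pos']),s['width'],s['force'])
fr=[get_image("scene") for _ in range(6)]
g=np.mean(fr,0).mean(2).round().astype(int)[241:254,263:272];print(g)
im=fr[0][:,:,::-1];o=cv2.imread("pics/scene0.png")
A=cv2.resize(im[190:350,150:450],(800,427),interpolation=cv2.INTER_CUBIC)
cv2.imwrite("pics/s8.png",A)
d=cv2.GaussianBlur(cv2.absdiff(im,o),(5,5),0).max(2)
for n,(x0,y0,x1,y1) in dict(tape=(175,238,220,272),tin=(240,244,262,268),stamp=(402,280,442,338),bell=(310,230,335,248)).items():print(n,d[y0:y1,x0:x1].mean().round(1))
```

```text
17.65 [-125.664    0.016  111.181] -0.10550222485775239 [-4.992  1.367  6.371]
[[ 65  50  39  36  39  47  50  45  34]
 [ 69  56  49  53  56  60  78  80  33]
 [ 64  73  69  72  74  75  98  98  31]
 [ 59  74  70  67  65  66  98 100  31]
 [ 52  54  56  50  48  40  88 103  31]
 [ 51  49  49  45  50  51  87 102  31]
 [ 52  50  46  82 127 113  94 101  29]
 [ 53  48  47  84 142 156 125  85  29]
 [ 49  48  47  50 109 162 150  95  38]
 [ 54  58  56  53  78 134 158 124  39]
 [ 56  70  76  67  46  80 119  99  32]
 [ 54  63  64  54  35  45  52  39  38]
 [ 50  44  38  35  35  34  32  33  36]]
tape 20.0
tin 2.5
stamp 3.2
bell 13.6
```

View pics/s8.png

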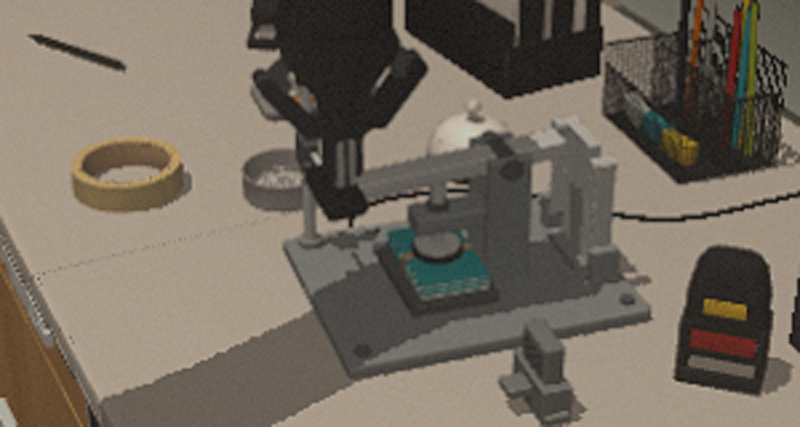

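The lever is down with the foot on the cards, and the cap stands upright at (540,370). The tape, tin, bell and stamp look unmoved; the tape and bell pixel differences appear to come from the arm's shadow and the lever. The pin rows haven't changed over the hold, so I'm handing in.

```bash
python3 -c "
from cell import *
print(finish_job())"
```

```text
the job is handed in; nothing more can be done
None
```

The job was handed in at about 18 s with the arm still holding the lever down at the notch.

**What I did:**
- **Locking cap:** I gripped it by its fin, pulled it straight up off the rail and stood it on the bare worktop to the right of the press.
- **Lever:** I pressed the pad down with the closed fingers until the pointer was level with the notch, then held it for over 3 s before handing in.

**Last checks:**
- **Pointer:** the image put the pin within about 1 mm of the notch middle, and the tolerance is about ±4.5 mm. Working it out from the lever geometry agreed to within about 1.5 mm. The two put it on opposite sides of the middle.
- **Hold:** the tool height was steady at 111.2 mm, the upward force on the tool was about 6.4 N, and the pin did not move in the images.
- **Surroundings:** the cap was upright, the cards were in the press under the foot, and the tape, tin, bell and stamp looked unmoved.
- **Disagreement:** a pixel comparison with the first picture flagged the tape (20.0) and the bell (13.6), while the tin and stamp stayed near 3. I put those two down to the moved arm shadow on the tape and the lowered lever near the bell. I judged that from the last view and did not measure their positions.

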